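# Refit the eye-shield post on a glass grinder

### The arm

A 6-joint arm with a two-finger parallel gripper is mounted at the origin on the work surface. World frame = base frame: x ahead of the robot, y to its left, z up, the work surface at z = 0. Lengths are in mm, angles in rad, forces in N, time in s.
With the tool pointing down it reaches from about 300 to 775 mm from the base axis. Payload 14.6 kg.
Tool frame: the origin (TCP) lies midway between the tips of the shut fingers; the grasp point (between the pads) lies behind it (manip.grip_depth is the z of the grasp point in the tool frame, in mm); z points along the fingers, y is the line along which they close (so a half turn about z gives the same grasp; the last joint's range is limited). The gripper opens to 94 mm and grips with 3 to 60 N. Pads are 16 mm wide; open, the fingers measure 119 mm over their backs; the gripper's body (75 mm by 177 mm) begins 78 mm behind the grasp point.
Start: joints at [-0.067, 0.3, 1.521, -0, 1.321, -0.067], TCP at [549.99, -0.002, 179.846] pointing down, gripper open.
Joint ranges: [-3.03, 3.03], [-0.79, 2.21], [0.23, 2.52], [-1.04, 4.18], [0, 3.07], [-2.55, 2.55]. Speed limits (rad/s): [2.22, 2.22, 2.57, 3.14, 3.14, 3.14].

### API

Orientations are given as [roll, pitch, yaw] about the fixed x, y, z axes, in that order (R = Rz(yaw) Ry(pitch) Rx(roll)).
In Python, from cell import manip gives the robot as it stands.
- The arm moves only by the tool nudge_tcp, called as name(argument=value, ...) on one line, values as JSON. Schema: {"type":"object","properties":{"motion":{"type":"object","properties":{"x":{"type":"array","items":{"type":"number"},"minItems":1,"maxItems":5},"y":{"type":"array","items":{"type":"number"},"minItems":1,"maxItems":5},"z":{"type":"array","items":{"type":"number"},"minItems":1,"maxItems":5},"rx":{"type":"array","items":{"type":"number"},"minItems":1,"maxItems":5},"ry":{"type":"array","items":{"type":"number"},"minItems":1,"maxItems":5},"rz":{"type":"array","items":{"type":"number"},"minItems":1,"maxItems":5}},"additionalProperties":false,"required":["x","y","z","rx","ry","rz"]},"aperture":{"type":"number"},"force":{"type":"number"},"only":{"type":"string"},"quiet":{"type":"boolean"},"lines":{"type":"string"}},"required":["motion"],"additionalProperties":false}. motion is an object with one list for each field, all of the same length, 1 to 5, a row being the entries at one place: x, y, z (the shift in mm), rx, ry, rz (a rotation vector in rad); each row is the pose to reach, as a shift and turn from the pose commanded when the call began, along the tool's axes at that moment; what a row does not reach only later rows make up. A row lasts 1/10 s, in which the tool goes at most 50 mm and 0.15 rad, less where a joint would pass 70% of its speed; a pose out of reach is approached as far as the arm can. aperture is the finger opening in mm, set as the call begins (left out keeps the last). The fingers move at their own pace and stop on an object; force is the grip in N (left out, the last holds). Time passes only in rows, so rows that do not move let the fingers close. The tool returns the time, the measured TCP pose, the force, the opening and the grip force at its end. only (a regular expression) keeps the lines of the reply that match it, lines (a string "A,B") keeps lines A to B, and quiet returns only ok. Input that does not fit is refused with a message, and nothing moves.
- manip.read_state(): the state, without advancing time (a new reading comes with each control period).
- manip.camera(name): name is "scene" or "side" or "wrist"; returns (picture, depth): 420x560x3 uint8, red, green, blue; 420x560 float32, mm along the optical axis (not along the pixel's ray), 0 where there is no reading.
- manip.camera_info(name): a dict with "K" (3x3 intrinsics, pixels), "rvec" (rotation vector, rad) and "tvec" (3), from world to camera coordinates, as OpenCV has them; the wrist camera has in their place "mount" (4x4, takes a point from camera to tool coordinates, whose origin is the TCP and whose axes are the flange's). Camera axes: x right, y down, z forward; pixel columns grow to the right and rows downward; lengths in mm; the calibration is good to about 2 mm. A picture is of the moment at which its call begins: read the wrist's pose just before it. camera_info takes no time and is no camera call.
- manip.sign_off(): hands the job in; it is judged then, once.
The state is a dict: "clock": time; "joints": joint angles; "qd": joint speeds; "effort": joint torques, N m; "eef_pos": TCP position; "eef_rot": TCP orientation; "wrist_force": force on the tool from outside, world axes, zero at the start; "moment": the same for the moment, N m; "finger_gap": finger opening in mm; "finger_force": force on a finger pad.
Only numpy, scipy, OpenCV 4.12 (cv2) and the standard library are available. Lean on these libraries where they do the work, as an engineer would, in place of code of your own. Each camera call takes 0.05 s, during which the arm holds its last target. There are 200 camera calls.

### The job

The glass grinder is unplugged for refitting its eye shield: press its small start button to prove the machine dead, then its big mushroom stop button so that it is left switched off. Then take the steel shield post out of the wooden block, pass it foot first down through the upper and then the lower bushing of the bracket on the grinder's side, and finish while still holding it there, upright and still, with the foot showing below the lower bushing but clear of the bench, so that a mate can tighten the clamp screw. Leave the other things where they stand.

Things in the scene. Friction and masses are not known exactly. Their poses are not given: they have to be found in the camera images.
- grinder: Bench glass grinder, fixed: white case 220 x 240 x 120 mm, grid top, dark red band; bit on top up to z 154 mm. Origin: centre of its underside, on the bench; z up, -x its front, +y its left flank with the aluminium post bracket (two lugs, one above the other, reaching 51 mm out), -y its right flank with the grey switch box (75 mm out, top at z 91 mm). Turned up to 0.3 rad.
- upper_bush (a point): Centre of the top mouth of the upper bushing, 107 mm above the bench: an upright through bore of 12.4 mm in a lug 36 x 46 x 12 mm (underside at 95 mm). The bore axis lies 28 mm out from the case wall; a clamp screw with a small black knob sticks out of the lug's front and is not in the bore.
- lower_bush (a point): Centre of the top mouth of the lower bushing, 57 mm above the bench: same bore and lug (underside at 45 mm), exactly below the upper one on the same upright axis.
- post: Loose eye-shield post, about 100 g: steel rod, 10 mm diameter, 120 mm long, tapered over the last 8 mm to a flat 6 mm foot; on top an aluminium clamp head, 20 mm diameter, 30 mm high (150 mm overall). Origin: centre of the foot; z up along the rod to the head. Starts upright in an outer hole of the wooden block, foot 20 mm above the bench; lifts straight out (40 mm deep).
- post_head (a point): Middle of the post's head, on its axis, 135 mm above the foot: where to grip.
- block: Wooden bench block, fixed, 70 x 170 x 60 mm; origin: centre of its underside; y along its length. Three holes of 11.5 mm, 40 mm deep, along its length, 45 mm apart; the post stands in one outer hole, the screwdriver in the other, in either order, 90 mm apart.
- screwdriver: Bystander: screwdriver with a black handle of 29 mm diameter, standing blade down in the block, top 142 mm above the bench. Origin: tip of the blade.
- start (a joint): Start button, the small one (22 mm across): 0 up, 0.006 m fully pressed; springs back. About 1.5 N to start moving, 5 N fully down. Pressed counts beyond 0.0045.
- start_top (a point): Middle of the start button's flat top, about 102 mm above the bench when up; pressed straight down. On the switch box, nearer to the grinder's front.
- stop (a joint): Stop button, the big mushroom (40 mm across): 0 up, 0.006 m fully pressed; springs back; same spring. Pressed counts beyond 0.0045.
- stop_top (a point): Middle of the top of the mushroom stop button, about 114 mm above the bench when up; pressed straight down. 72 mm behind the start button.
- shield: Bystander: clear eye shield lying flat, 115 x 165 x 4 mm, with a steel arm. Origin: centre of its underside.
- water_bottle: Bystander: water bottle, 64 mm across, 200 mm tall. Origin: centre of its underside.
- cleaner_can: Bystander: can of glass cleaner, 66 mm across, 210 mm tall. Origin: centre of its underside.

How it is judged (in metres and radians):
On the way, in this order (a step that is already met when the one before it is completed fails the run):
1. the start button is pressed (stop button up) (value of joint start above 0.0045 m and value of joint stop below 0.002 m), for 0.05 s.
2. then the stop button is pressed (start button up) (value of joint stop above 0.0045 m and value of joint start below 0.002 m), for 0.05 s.
3. the post's foot has come down through the upper bushing and is not yet in the lower one (height (world z) of post between 0.058 and 0.094 m and horizontal distance between post and upper_bush below 0.008 m and horizontal distance between post_head and upper_bush below 0.015 m and contact force between the fingers and post above 0.5 N), for 0.05 s.
At the end, for the whole second after the job is handed in: The gripped post (over 1 N) spans both bushings: foot 3 mm or more below the lower lug (below z 42 mm) and 4 mm or more off the bench, within 4 mm of the bore axis, head within 6 mm, upright within 0.08 rad, still (under 20 mm/s); both buttons up (height (world z) of post between 0.004 and 0.042 m and horizontal distance between post and lower_bush below 0.004 m and horizontal distance between post_head and upper_bush below 0.006 m and angle between post's own z axis and vertical below 0.08 rad and contact force between the fingers and post above 1 N and linear speed of post below 0.02 m/s and value of joint each of start, stop below 0.002 m); the arm keeps its last pose, push and grip.
It fails at once if the screwdriver is knocked over, taken out or pushed away (25 mm) (distance of screwdriver from where it was at the start of the episode above 0.025 m).
It fails at once if the water bottle is knocked over, taken out or pushed away (25 mm) (distance of water_bottle from where it was at the start of the episode above 0.025 m).
It fails at once if the cleaner can is knocked over, taken out or pushed away (25 mm) (distance of cleaner_can from where it was at the start of the episode above 0.025 m).
It fails at once if the shield is knocked over, taken out or pushed away (25 mm) (distance of shield from where it was at the start of the episode above 0.025 m).
It fails at once if the start button is pressed again once the post has been taken up (value of joint start above 0.0045 m and distance of post from where it was at the start of the episode above 0.03 m).
It also fails if it takes over 70 s, if anything falls off the work surface, if the arm or the gripper's body presses on something with over 40 N, if the wrist force passes 120 N, or if a joint passes its speed limit or range.

## Working session

There is one attempt and no reset: what is moved stays moved. The work goes in short steps, Python scripts to look and compute and a tool call to move; the robot and the scene stay as the last step left them, time stands still between calls to the robot, and variables do not carry over. Pictures are saved under pics/ and viewed, at most 10 in all, crops included, and the job is handed in when it is done.

```bash
ls; mkdir -p pics
```

Create h.py:
```python
import numpy as np, cv2, json
from cell import manip
from scipy.spatial.transform import Rotation as R
def cam(n):
    s=manip.read_state(); i=manip.camera_info(n); K=np.array(i["K"],float)
    if n=="wrist":
        T=np.eye(4);T[:3,:3]=R.from_euler('xyz',s["eef_rot"]).as_matrix();T[:3,3]=s["eef_pos"]
        M=T@np.array(i["mount"])
    else:
        M=np.eye(4);r=cv2.Rodrigues(np.array(i["rvec"],float))[0];M[:3,:3]=r.T;M[:3,3]=-r.T@np.array(i["tvec"],float).ravel()
    p,d=manip.camera(n); return p,d,K,M
def cloud(d,K,M):
    v,u=np.indices(d.shape); P=np.stack([(u-K[0,2])/K[0,0]*d,(v-K[1,2])/K[1,1]*d,d],-1)
    W=P@M[:3,:3].T+M[:3,3]; W[d<=0]=np.nan; return W
def ray(u,v,z,K,M):
    d=M[:3,:3]@np.linalg.solve(K,[u,v,1.]); o=M[:3,3]; return o+d*(z-o[2])/d[2]
def proj(X,K,M):
    c=M[:3,:3].T@(np.asarray(X)-M[:3,3]); p=K@c; return p[:2]/p[2]
```

Run:
```python
from h import *
for n in ("scene","side","wrist"):
    p,d,K,M=cam(n); cv2.imwrite(f"pics/{n}0.png",p[:,:,::-1]); np.savez(f"pics/{n}0.npz",p=p,d=d,K=K,M=M)
    print(n,M[:3,3].round(),M[:3,2].round(2),K[0,0],(d>0).mean())
print(manip.grip_depth,manip.read_state())
```

```text
cell.py
pics
scene [1081.  473.  742.] [-0.56 -0.51 -0.65] 391.0710708523622 0.9957908163265307
side [ 357.  915. 1251.] [ 0.14 -0.63 -0.77] 529.0178415003276 0.9960544217687075
wrist [550.  81. 384.] [-0.   -0.28 -0.96] 302.48111104618835 0.996109693877551
-18.8 {'clock': 0.15, 'joints': array([-6.66144024e-02,  3.00354625e-01,  1.52145139e+00,  9.43946595e-06,
        1.32070163e+00, -6.65882422e-02]), 'qd': array([ 0.00014453, -0.00069622, -0.00121814,  0.00069734,  0.0005842 ,
        0.00049979]), 'effort': array([-2.50185103e-04, -5.31960297e+01, -3.52822959e+01,  7.07691838e-02,
        2.35654798e-02, -3.66386917e-05]), 'eef_pos': array([5.49769623e+02, 7.22973811e-03, 1.79405097e+02]), 'eef_rot': array([-3.14068030e+00, -7.00060254e-05,  1.57076779e+00]), 'wrist_force': array([-0.04268231,  0.28186556, -0.47596974]), 'moment': array([ 0.04917514,  0.01188304, -0.00673027]), 'finger_force': 0.0, 'finger_gap': 94.04933133009379}
```

View pics/scene0.png

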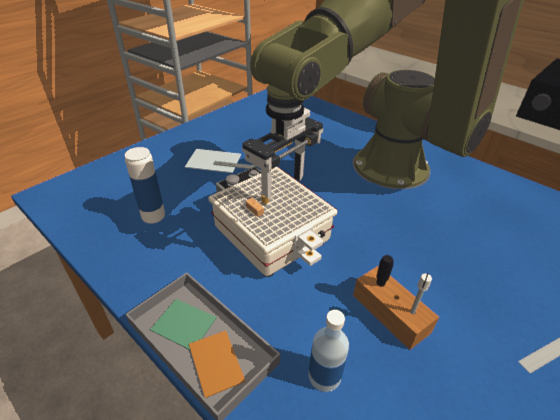

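View pics/side0.png

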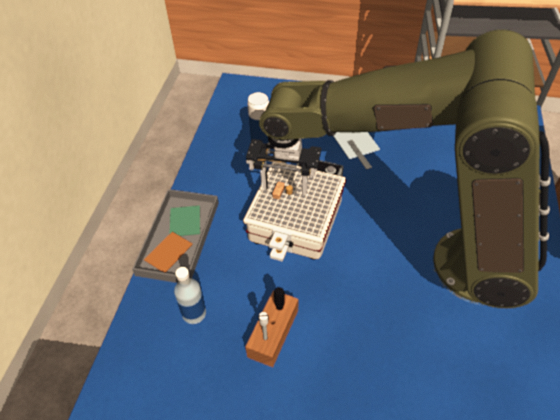

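The scene view shows the grinder centre at about (273,210), the upper lug at (312,240), the post head at (426,282), the screwdriver at (385,265), the bottle at (328,350) and the can at (145,185). In the side view the lug is at (280,241), the post head at (264,317) and the screwdriver at (280,297). The arm hides the switch box in both.

Run:
```python
from h import *
for n,px in (("scene",[(312,239),(310,252),(426,279),(426,283),(387,260),(328,350),(145,185)]),("side",[(279,240),(264,317),(280,295),(258,98),(183,274)])):
    z=np.load(f"pics/{n}0.npz"); W=cloud(z['d'],z['K'],z['M'])
    for u,v in px: print(n,u,v,W[v,u].round(1))
    # case top rectangle and lug points
    m=(W[...,2]>114)&(W[...,2]<126)&(W[...,0]>350)&(W[...,0]<750)&(abs(W[...,1])<200)
    P=W[m][:,:2].astype(np.float32); print(n,'top',len(P),cv2.minAreaRect(P),np.median(W[m][:,2]))
    m=(W[...,2]>85)&(W[...,2]<112)&(W[...,1]>120)&(W[...,1]<260)&(W[...,0]>400)&(W[...,0]<700)
    P=W[m]; print('lug',len(P),P.min(0).round() if len(P) else 0,P.max(0).round() if len(P) else 0)
    m=(W[...,2]>54)&(W[...,2]<65)&(W[...,1]>180)&(W[...,0]>300)&(W[...,0]<700)
    P=W[m][:,:2].astype(np.float32); print('block',len(P),cv2.minAreaRect(P))
```

```text
scene 312 239 [543.9  91.4 100. ]
scene 310 252 [543.   88.7  53.4]
scene 426 279 [536.2 356.  169.8]
scene 426 283 [537.9 359.1 162.2]
scene 387 260 [519.7 267.9 142.7]
scene 328 350 [762.4 302.1 136. ]
scene 145 185 [ 718.3 -324.8  133.9]
scene top 5188 ((527.7717895507812, -62.68328857421875), (270.80206298828125, 231.6740264892578), 82.08842468261719) 119.65487377985943
lug 16 [520. 253.  86.] [526. 259. 110.]
block 2009 ((522.4818725585938, 309.4381408691406), (171.57406616210938, 73.61200714111328), 78.22927856445312)
side 279 240 [555.9  67.4  72.7]
side 264 317 [529.4 359.4 175.7]
side 280 295 [510.2 275.  137.5]
side 258 98 [ 704.4 -358.3  210.6]
side 183 274 [737.1 297.2 200.7]
side top 4577 ((532.714599609375, -30.859344482421875), (299.69207763671875, 230.10284423828125), 82.04014587402344) 120.25716963068476
lug 0 0 0
block 1411 ((524.3167724609375, 308.2350769042969), (174.5895538330078, 71.17034149169922), 78.58460235595703)
```

View pics/wrist0.png

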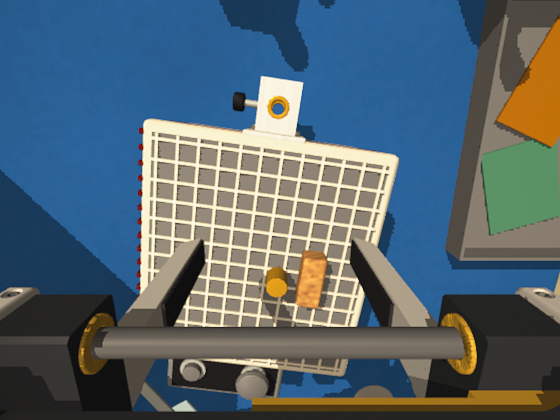

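The wrist view, where up is +y and right is +x, shows the upper bushing's brass ring at (278,107). The start button is at (192,370) and the stop mushroom at (252,382). The case corners are at (147,122) and (397,156).

Run:
```python
from h import *
z=np.load("pics/wrist0.npz");p,d,K,M=z['p'],z['d'],z['K'],z['M'];W=cloud(d,K,M)
hsv=cv2.cvtColor(p,cv2.COLOR_RGB2HSV)
m=((hsv[...,0]>12)&(hsv[...,0]<32)&(hsv[...,1]>140)).astype(np.uint8); 
sub=np.zeros_like(m);sub[85:130,255:302]=m[85:130,255:302]
c=max(cv2.findContours(sub,0,2)[0],key=cv2.contourArea); e=cv2.fitEllipse(c);print('ring',e,ray(*e[0],107,K,M).round(1),W[95,290])
B=ray(*e[0],107,K,M)
def blob(h,lo,hi,n,box):
    m=(W[...,2]>lo)&(W[...,2]<hi); q=np.zeros(m.shape,np.uint8);x0,x1,y0,y1=box;q[y0:y1,x0:x1]=m[y0:y1,x0:x1]
    nn,l,st,ce=cv2.connectedComponentsWithStats(q); i=1+np.argmax(st[1:,4]); P=W[l==i]
    print(n,st[i],ce[i],ray(*ce[i],h,K,M).round(1),P.min(0).round(),P.max(0).round(),np.median(P,0).round(1))
blob(102,97,106,'start',(170,215,350,392)); blob(114,107,120,'stop',(225,280,355,408))
print(W[369,192],W[380,252],W[390,210])
cor=[ray(*c,120,K,M)[:2] for c in((147,122),(397,156))];v=cor[1]-cor[0];print(cor,np.hypot(*v),np.arctan2(v[1],v[0]),sum(cor)/2)
for n in("scene","side"):
    z=np.load(f"pics/{n}0.npz");W=cloud(z['d'],z['K'],z['M']);hs=cv2.cvtColor(z['p'],cv2.COLOR_RGB2HSV)
    for nm,h0,h1,y0,y1 in(("head",143,169,325,390),("driver",100,145,225,310)):
        s=(W[...,2]>h0)&(W[...,2]<h1)&(W[...,1]>y0)&(W[...,1]<y1)&(W[...,0]>480)&(W[...,0]<580);P=W[s]
        o=z['M'][:2,3]-np.median(P[:,:2],0);r=(10 if nm=="head" else 14.5);o=o/np.hypot(*o)
        print(n,nm,s.sum(),np.median(P,0).round(1),'axis~',(np.median(P[:,:2],0)-o*r*.85).round(1),P.min(0).round(),P.max(0).round())
    s=(W[...,2]>165)&(W[...,2]<175)&(abs(W[...,0]-530)<30)&(abs(W[...,1]-357)<30)
    v,u=np.nonzero(s);print('headtop',len(v),ray(u.mean(),v.mean(),170,z['K'],z['M']).round(1))
```

```text
ring ((277.907470703125, 106.85104370117188), (20.681631088256836, 21.670656204223633), 7.3161091804504395) [550.5  90.4 107. ] [560.88562629 100.04950075 107.16333315]
start [183 364  19  18 260] [191.83076923 372.61153846] [ 451.  -201.7  102. ] [ 440. -215.   97.] [ 461. -193.  103.] [ 450.7 -202.2  101.4]
stop [236 372  34  29 720] [251.97083333 385.70277778] [ 521.4 -207.8  114. ] [ 502. -233.  107.] [ 540. -195.  115.] [ 521.1 -209.4  112.2]
[ 451.70423906 -196.10175176  102.41989183] [ 521.43351097 -201.92447076  111.97017855] [ 466.95352269 -240.41618832   89.82685465]
[array([440.36145299,  77.85041848]), array([653.65993839,  49.43385429])] 215.18304997558604 -0.13244450686507492 [547.01069569  63.64213638]
scene head 113 [538.7 355.9 156.6] axis~ [530.4 354.1] [520. 343. 143.] [543. 364. 169.]
scene driver 261 [522.5 268.5 129.3] axis~ [510.9 264.3] [504. 252. 100.] [529. 280. 144.]
headtop 84 [533.8 354.2 170. ]
side head 62 [530.5 359.3 159.2] axis~ [533.  351.2] [523. 345. 143.] [543. 365. 169.]
side driver 162 [513.7 272.8 133.4] axis~ [516.6 260.8] [502. 254. 100.] [527. 280. 145.]
headtop 56 [533.1 353.1 170. ]
```

nudge_tcp(motion={"x": [-40,-85,-130,-170,-200],"y": [-20,-42,-64,-84,-99],"z": [0,0,0,0,0],"rx": [0,0,0,0,0],"ry": [0,0,0,0,0],"rz": [0,0,0,0,0]}, aperture=0, force=10)

```text
clock: 0.65
eef_pos: [449.6, -201.9, 179.8]
eef_rot: [-3.141, 0.0, 1.57]
wrist_force: [-0.0, -0.5, 0.0]
finger_gap: 57.6
finger_force: 0.0
```

nudge_tcp(motion={"x": [0,0,0,0,0],"y": [0,0,0,0,0],"z": [0,10,40,60,65],"rx": [0,0,0,0,0],"ry": [0,0,0,0,0],"rz": [0,0,0,0,0]})

```text
clock: 1.15
eef_pos: [450.4, -198.3, 112.2]
eef_rot: [-3.138, -0.002, 1.572]
wrist_force: [0.1, 0.8, -0.4]
finger_gap: 17.3
finger_force: 0.0
```

Run:
```python
from h import *
s=manip.read_state();print(s['eef_pos'],s['wrist_force'],s['finger_gap'])
p,d,K,M=cam("wrist");W=cloud(d,K,M);cv2.imwrite("pics/w1.png",p[:,:,::-1])
P=proj([451,-200,102],K,M);Q=proj([522,-207,114],K,M);T=proj(s['eef_pos'],K,M);print(P,Q,T)
```

```text
[ 450.35295166 -198.31676058  112.18226767] [ 0.11429425  0.75839989 -0.37196229] 17.257672328240364
[277.79016806 231.58289633] [375.54718733 246.78406882] [276.87142512 234.41635156]
```

View pics/w1.png

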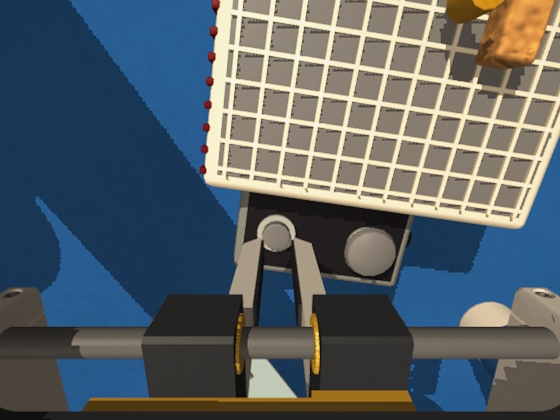

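The fingers straddle the start button at (276,234), as predicted. The stop mushroom is centred at about (370,251). I'll let the fingers finish closing, then press.

Run:
```python
from h import *
i=manip.camera_info("wrist")
s=manip.read_state();p,d,K,M=cam("wrist");print(ray(370,251,112,K,M),ray(276,235,102,K,M))
```

```text
[ 519.44328562 -211.87298385  112.        ] [ 449.9278363  -203.33675236  102.        ]
```

nudge_tcp(motion={"x": [0,0,0,0,0],"y": [0,0,0,0,0],"z": [0,0,0,0,10],"rx": [0,0,0,0,0],"ry": [0,0,0,0,0],"rz": [0,0,0,0,0]}, aperture=0)

```text
clock: 1.75
eef_pos: [451.6, -200.4, 105.7]
eef_rot: [3.139, 0.001, 1.571]
wrist_force: [0.3, -0.0, -0.9]
finger_gap: 0.4
finger_force: 0.0
```

nudge_tcp(motion={"x": [0,0,0],"y": [0,0,0],"z": [2,4,4],"rx": [0,0,0],"ry": [0,0,0],"rz": [0,0,0]})

```text
clock: 2.05
eef_pos: [450.8, -199.9, 100.5]
eef_rot: [-3.141, -0.0, 1.571]
wrist_force: [0.2, -0.7, 0.9]
finger_gap: 0.0
finger_force: 0.0
```

nudge_tcp(motion={"x": [0,0,0],"y": [0,0,0],"z": [2,4,4],"rx": [0,0,0],"ry": [0,0,0],"rz": [0,0,0]})

```text
clock: 2.35
eef_pos: [450.9, -200.0, 96.6]
eef_rot: [-3.141, -0.0, 1.571]
wrist_force: [0.4, -0.4, -0.1]
finger_gap: 0.1
finger_force: 0.0
```

nudge_tcp(motion={"x": [0,0,0],"y": [0,0,0],"z": [1,1.5,1.5],"rx": [0,0,0],"ry": [0,0,0],"rz": [0,0,0]})

```text
clock: 2.65
eef_pos: [451.0, -200.0, 95.3]
eef_rot: [-3.142, -0.0, 1.571]
wrist_force: [-0.1, -0.1, -0.3]
finger_gap: 0.6
finger_force: 0.0
```

Run:
```python
from h import *
p,d,K,M=cam("wrist");W=cloud(d,K,M)
s=manip.read_state();print(s['eef_pos'],s['wrist_force'],proj(s['eef_pos'],K,M))
v,u=np.nonzero((W[...,2]>92)&(W[...,2]<105)&(abs(W[...,0]-451)<20)&(abs(W[...,1]+200)<20)); print(len(v))
cv2.imwrite("pics/w2.png",cv2.resize(p[180:300,190:410,::-1],(770,420),interpolation=2))
```

```text
[ 450.998758   -200.01137044   95.33662861] [ 0.17036098 -0.32290777  0.0111193 ] [276.89725265 234.41427525]
1013
```

View pics/w2.png

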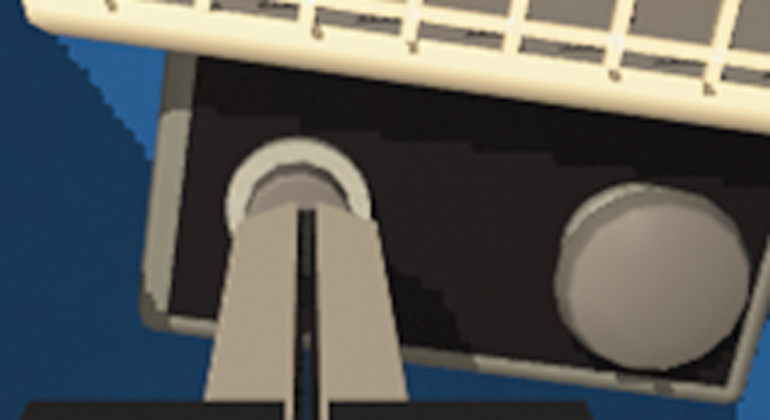

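The fingertips stand over the button at crop (300,210), and the darker button top is visible just in front at (300,185). I'll check its depth.

Run:
```python
from h import *
p,d,K,M=cam("wrist");W=cloud(d,K,M)
for u,v in((270,230),(276,229),(276,232),(280,231),(276,221),(258,232),(292,240),(276,245),(276,239),(380,255),(300,200)): print(u,v,p[v,u],W[v,u].round(1))
```

```text
270 230 [136 125 112] [ 446.2 -194.2  101.8]
276 229 [117 108  97] [ 450.4 -193.9  100.4]
276 232 [138 128 114] [ 450.4 -195.8  101.4]
280 231 [135 124 111] [ 453.2 -195.2  101. ]
276 221 [189 182 158] [ 450.4 -190.4   93.4]
258 232 [197 189 164] [ 437.3 -198.2   95.1]
292 240 [199 191 166] [ 462.  -204.1   95.9]
276 245 [39 36 33] [ 450.5 -193.9  128.5]
276 239 [116 107  95] [ 450.4 -201.1  101.4]
380 255 [139 128 115] [ 520.4 -207.6  113.8]
300 200 [200 177 140] [ 465.6 -168.5  116.5]
```

nudge_tcp(motion={"x": [0,0,0],"y": [0,0,0],"z": [1,2,2],"rx": [0,0,0],"ry": [0,0,0],"rz": [0,0,0]})

```text
clock: 3.05
eef_pos: [450.9, -200.0, 93.2]
eef_rot: [-3.141, -0.0, 1.571]
wrist_force: [0.1, -0.5, -0.4]
finger_gap: 0.6
finger_force: 0.0
```

Run:
```python
from h import *
z=np.load("pics/wrist0.npz");W=cloud(z['d'],z['K'],z['M'])
for u,v in((200,243),(190,260),(356,243),(365,260),(200,240),(203,244),(354,244)): print(u,v,z['p'][v,u],W[v,u].round(1))
p,d,K,M=cam("wrist");W=cloud(d,K,M);print(manip.read_state()['eef_pos'],manip.camera_info("wrist")["mount"])
for u in(262,268,272,282,290):
  for v in(238,240,244,250,260): print(u,v,p[v,u],W[v,u].round(1))
for n in("scene","side"):
  p,d,K,M=cam(n);print(n,proj([451,-200,100],K,M)); cv2.imwrite(f"pics/{n}1.png",p[:,:,::-1])
```

```text
200 243 [30 27 26] [501.8   6.1 209.4]
190 260 [31 29 27] [502.2   6.1 233. ]
356 243 [141 130 112] [598.7   6.8 210.8]
365 260 [49 44 40] [598.2   6.1 232.9]
200 240 [78 71 63] [501.4   7.2 207.2]
203 244 [81 75 62] [503.5   5.2 208.8]
354 244 [31 29 27] [597.3   6.4 211.6]
[ 450.9596267  -199.97656659   93.26252979] [[-2.84904775e-04 -9.59724572e-01 -2.80942459e-01  8.05857127e+01]
 [ 9.99999692e-01 -6.81057227e-05 -7.81448103e-04  3.53379035e-01]
 [ 7.30841157e-04 -2.80942595e-01  9.59724296e-01 -2.04765235e+02]
 [ 0.00000000e+00  0.00000000e+00  0.00000000e+00  1.00000000e+00]]
262 238 [136 125 111] [ 440.5 -199.6  101. ]
262 240 [149 137 122] [ 440.5 -201.   101.3]
262 244 [169 155 132] [ 442.  -192.2  128.6]
262 250 [169 155 132] [ 442.4 -192.1  137.5]
262 260 [169 155 132] [ 443.  -192.8  148.9]
268 238 [143 131 116] [ 444.7 -199.4  101.4]
268 240 [170 156 133] [ 445.4 -192.5  121.8]
268 244 [170 154 132] [ 445.6 -191.9  129.3]
268 250 [169 155 132] [ 445.9 -192.1  137.7]
268 260 [169 154 132] [ 446.2 -192.3  150. ]
272 238 [164 150 129] [ 447.5 -199.3  101.7]
272 240 [170 155 132] [ 447.9 -192.5  121.7]
272 244 [169 155 133] [ 448.  -192.3  128.5]
272 250 [170 156 133] [ 448.2 -192.1  137.6]
272 260 [171 156 133] [ 448.4 -191.9  150.8]
282 238 [162 148 127] [ 454.2 -192.3  119. ]
282 240 [170 155 132] [ 454.2 -191.9  123.1]
282 244 [170 156 133] [ 454.1 -191.9  129.4]
282 250 [171 156 133] [ 454.  -192.3  137.2]
282 260 [172 157 134] [ 453.8 -191.9  150.8]
290 238 [191 183 159] [ 460.4 -202.3   94.3]
290 240 [142 135 117] [ 460.4 -203.9   94.2]
290 244 [169 154 132] [ 458.9 -192.4  128.3]
290 250 [170 155 132] [ 458.6 -192.4  136.9]
290 260 [169 155 132] [ 458.1 -192.8  149.1]
scene [253.56812451 172.61609123]
side [330.32522279 169.22939277]
```

The images put the visible fingertips about 26 mm above the reported TCP, and the button is still up with no force. I'll keep descending slowly, watching the force.

nudge_tcp(motion={"x": [0,0,0],"y": [0,0,0],"z": [2,4,4],"rx": [0,0,0],"ry": [0,0,0],"rz": [0,0,0]})

```text
clock: 3.5
eef_pos: [450.8, -199.9, 89.0]
eef_rot: [-3.141, -0.0, 1.571]
wrist_force: [-0.3, 0.1, -0.7]
finger_gap: 0.5
finger_force: 0.0
```

nudge_tcp(motion={"x": [0,0,0],"y": [0,0,0],"z": [2,4,4],"rx": [0,0,0],"ry": [0,0,0],"rz": [0,0,0]}, only="pos|wrist")

```text
eef_pos: [450.9, -199.9, 85.0]
wrist_force: [-0.8, -0.8, -0.2]
```

Run:
```python
from h import *
p,d,K,M=cam("wrist");W=cloud(d,K,M)
for u,v in((270,230),(276,229),(276,232),(280,231),(268,240),(268,244),(268,238)): print(u,v,p[v,u],W[v,u].round(1))
p,d,K,M=cam("side");W=cloud(d,K,M);q=np.ascontiguousarray(p[120:210,270:390,::-1]);cv2.imwrite("pics/side2.png",cv2.resize(q,None,fx=6,fy=6,interpolation=2))
```

```text
270 230 [195 187 164] [ 446.2 -192.7   95.1]
276 229 [196 187 164] [ 450.3 -192.6   93.5]
276 232 [84 79 71] [ 450.3 -193.9   95.9]
280 231 [191 182 160] [ 453.  -193.6   94.6]
268 240 [171 156 133] [ 445.4 -192.1  114.3]
268 244 [168 154 132] [ 445.6 -192.   120.8]
268 238 [154 142 126] [ 444.9 -196.2  101.1]
```

View pics/side2.png

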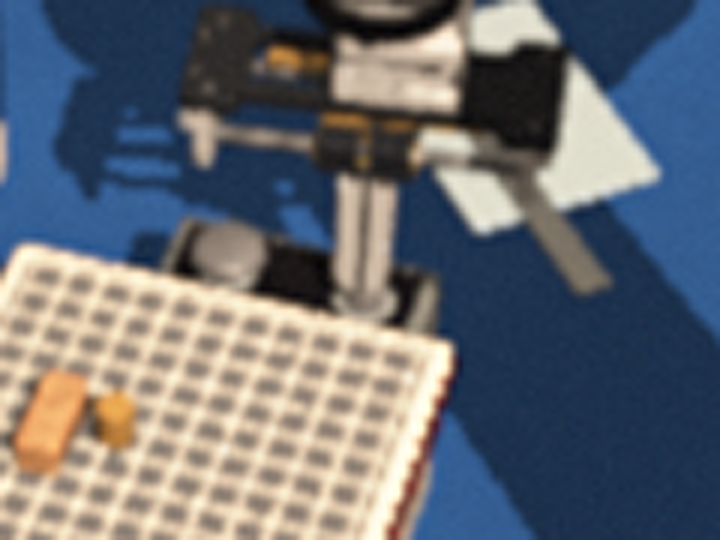

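The side view confirms it: the fingertips, at crop (365,300), hover over the start button. Their visible end is about 27 mm behind the reported TCP. I'll descend further and watch the force.

nudge_tcp(motion={"x": [0,0,0],"y": [0,0,0],"z": [3,6,6],"rx": [0,0,0],"ry": [0,0,0],"rz": [0,0,0]}, only="pos|wrist")

```text
eef_pos: [450.8, -199.9, 78.9]
wrist_force: [-0.7, 0.8, -1.5]
```

nudge_tcp(motion={"x": [0,0],"y": [0,0],"z": [3,3],"rx": [0,0],"ry": [0,0],"rz": [0,0]}, only="pos|wrist")

```text
eef_pos: [451.0, -200.0, 76.1]
wrist_force: [-0.6, -0.2, 1.4]
```

nudge_tcp(motion={"x": [0,0],"y": [0,0],"z": [2,2],"rx": [0,0],"ry": [0,0],"rz": [0,0]}, only="pos|wrist")

```text
eef_pos: [451.1, -200.1, 74.3]
wrist_force: [-0.6, 0.3, 1.6]
```

nudge_tcp(motion={"x": [0,0],"y": [0,0],"z": [2,2],"rx": [0,0],"ry": [0,0],"rz": [0,0]}, only="pos|wrist")

```text
eef_pos: [451.1, -200.0, 72.3]
wrist_force: [0.1, 1.0, 3.1]
```

Contact comes at TCP z ≈ 76, so the tips really are about 26 mm behind the reported TCP. I'll press fully.

nudge_tcp(motion={"x": [0,0,0],"y": [0,0,0],"z": [1,2,2],"rx": [0,0,0],"ry": [0,0,0],"rz": [0,0,0]}, only="pos|wrist")

```text
eef_pos: [451.1, -200.0, 70.4]
wrist_force: [-0.3, 0.7, 4.6]
```

nudge_tcp(motion={"x": [0,0],"y": [0,0],"z": [1,1],"rx": [0,0],"ry": [0,0],"rz": [0,0]}, only="pos|wrist")

```text
eef_pos: [451.1, -200.1, 70.0]
wrist_force: [-2.4, 1.5, 11.6]
```

```bash
python3 - <<'E'
from h import *
s=manip.read_state();print(s['eef_pos'],s['wrist_force'])
p,d,K,M=cam("wrist");W=cloud(d,K,M)
m=(abs(W[...,0]-451)<10)&(abs(W[...,1]+200)<10)&(W[...,2]<110)
v,u=np.nonzero(m);print(len(v),np.percentile(W[m][:,2],[0,10,50,90,100]))
for v in range(228,246,2):print(v,p[v,268],W[v,268].round(1))
E
```

```text
[ 451.13984705 -200.11008301   70.02191002] [-2.40625388  1.51214471 11.5660494 ]
466 [ 90.23916119  92.34049106  97.96876433 107.99841617 109.95107036]
228 [36 32 32] [ 445.4 -187.4   91.1]
230 [34 30 29] [ 445.5 -188.4   92.1]
232 [102  97  84] [ 445.4 -189.8   92. ]
234 [184 175 153] [ 445.5 -190.4   93.9]
236 [195 186 162] [ 445.5 -191.8   94. ]
238 [191 182 159] [ 445.5 -192.7   95.1]
240 [167 153 130] [ 445.7 -192.1   99.7]
242 [168 154 132] [ 445.7 -192.5  102. ]
244 [168 153 131] [ 445.8 -192.3  105.6]
```

The force jumped to 11.6 N, so the start button is bottomed. Next I rise, move over to the stop mushroom and press it.

nudge_tcp(motion={"x": [0,0,-5,-9,-9],"y": [0,0,40,70,70],"z": [-30,-35,-35,-35,-35],"rx": [0,0,0,0,0],"ry": [0,0,0,0,0],"rz": [0,0,0,0,0]}, only="pos|wrist")

```text
eef_pos: [522.9, -209.0, 103.3]
wrist_force: [-0.0, 0.1, -0.1]
```

nudge_tcp(motion={"x": [0,0,0,0],"y": [0,0,0,0],"z": [8,14,15,17],"rx": [0,0,0,0],"ry": [0,0,0,0],"rz": [0,0,0,0]}, only="pos|wrist")

```text
eef_pos: [520.5, -209.0, 87.3]
wrist_force: [-1.1, 0.8, 1.5]
```

nudge_tcp(motion={"x": [0,0,0],"y": [0,0,0],"z": [2,3,3],"rx": [0,0,0],"ry": [0,0,0],"rz": [0,0,0]}, only="pos|wrist")

```text
eef_pos: [520.9, -209.1, 84.5]
wrist_force: [-2.7, 0.7, 2.6]
```

nudge_tcp(motion={"x": [0,0],"y": [0,0],"z": [2,2],"rx": [0,0],"ry": [0,0],"rz": [0,0]}, only="pos|wrist")

```text
eef_pos: [521.1, -209.1, 82.4]
wrist_force: [-2.7, 0.5, 5.0]
```

nudge_tcp(motion={"x": [0,0],"y": [0,0],"z": [1,1],"rx": [0,0],"ry": [0,0],"rz": [0,0]}, only="pos|wrist")

```text
eef_pos: [521.1, -209.1, 82.0]
wrist_force: [-5.0, 1.8, 9.9]
```

nudge_tcp(motion={"x": [0,0],"y": [0,0],"z": [1,1],"rx": [0,0],"ry": [0,0],"rz": [0,0]}, only="pos|wrist")

```text
eef_pos: [521.2, -209.2, 81.9]
wrist_force: [-8.1, 1.9, 18.1]
```

The stop button is bottomed too. I'll rise, open the fingers, cross to the post and look from above.

nudge_tcp(motion={"x": [0,0,0,0,40],"y": [0,0,0,0,0],"z": [-45,-90,-140,-165,-165],"rx": [0,0,0,0,0],"ry": [0,0,0,0,0],"rz": [0,0,0,0,0]}, aperture=60, only="pos|wrist")

```text
eef_pos: [522.1, -171.5, 248.8]
wrist_force: [0.3, 0.8, -0.7]
```

nudge_tcp(motion={"x": [45,90,140,190,240],"y": [0,0,0,0,6],"z": [0,0,0,0,0],"rx": [0,0,0,0,0],"ry": [0,0,0,0,0],"rz": [0,0,0,0,0]}, only="pos|wrist")

```text
eef_pos: [526.5, 72.7, 245.5]
wrist_force: [1.7, -0.5, 0.2]
```

nudge_tcp(motion={"x": [45,90,140,190,240],"y": [3,5,6,6,6],"z": [0,0,0,0,0],"rx": [0,0,0,0,0],"ry": [0,0,0,0,0],"rz": [0,0,0,0,0]}, only="pos|wrist")

```text
eef_pos: [532.6, 312.9, 245.1]
wrist_force: [0.7, -0.2, 1.1]
```

nudge_tcp(motion={"x": [40,43,43,43],"y": [0,0,0,0],"z": [0,0,0,0],"rx": [0,0,0,0],"ry": [0,0,0,0],"rz": [0,0,0,0]})

```text
clock: 9.05
eef_pos: [533.2, 352.7, 245.2]
eef_rot: [-3.142, 0.0, 1.57]
wrist_force: [0.1, 0.0, 0.1]
finger_gap: 60.3
finger_force: 0.0
```

```bash
python3 - <<'E'
from h import *
p,d,K,M=cam("wrist");W=cloud(d,K,M);cv2.imwrite("pics/w3.png",p[:,:,::-1]);np.savez("pics/w3.npz",p=p,d=d,K=K,M=M)
s=manip.read_state();print(s['eef_pos'],s['wrist_force'])
m=((W[...,2]>163)&(W[...,2]<175)&(abs(W[...,0]-533)<30)&(abs(W[...,1]-354)<30)).astype(np.uint8)
n,l,st,ce=cv2.connectedComponentsWithStats(m);i=1+np.argmax(st[1:,4]);print(st[i],ray(*ce[i],170,K,M),np.median(W[l==i],0))
m=(W[...,2]>140)&(W[...,2]<150)&(W[...,1]<300)&(W[...,1]>230)&(abs(W[...,0]-515)<40);print('driver',m.sum(),np.median(W[m],0))
E
```

```text
[533.29899987 352.47347026 245.45342385] [ 1.0189667  -0.45446475 -1.56648858]
[268 194  23  21 349] [534.75124928 354.45538668 170.        ] [535.13461326 354.46285565 170.00289861]
driver 272 [513.92409686 264.95514872 141.93125505]
```

View pics/w3.png

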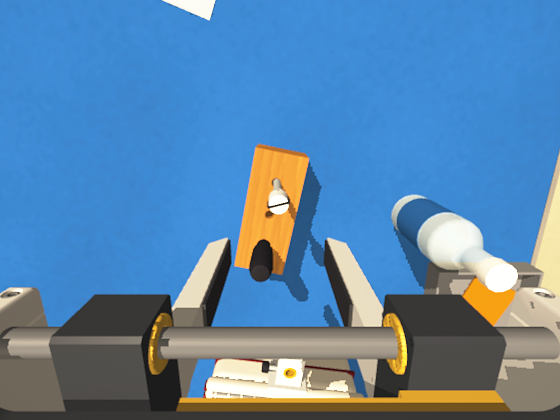

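The wrist view shows the post head between the fingers at (279,204), the screwdriver at (262,260) and the bottle well to the right. The head measures (534.8, 354.4, 170), which matches its expected height. Now descend and grip.

nudge_tcp(motion={"x": [2,2,2,2,2],"y": [1.5,1.5,1.5,1.5,1.5],"z": [40,85,120,132,134],"rx": [0,0,0,0,0],"ry": [0,0,0,0,0],"rz": [0,0,0,0,0]}, only="pos|wrist")

```text
eef_pos: [534.5, 354.7, 110.9]
wrist_force: [-0.0, -0.9, 0.2]
```

nudge_tcp(motion={"x": [0,0,0,0,0],"y": [0,0,0,0,0],"z": [0,0,0,0,0],"rx": [0,0,0,0,0],"ry": [0,0,0,0,0],"rz": [0,0,0,0,0]}, aperture=10, force=30)

```text
clock: 10.1
eef_pos: [534.6, 355.7, 111.8]
eef_rot: [3.141, -0.0, 1.571]
wrist_force: [-0.1, 0.2, -0.1]
finger_gap: 23.8
finger_force: 0.0
```

nudge_tcp(motion={"x": [0,0,0,0,0],"y": [0,0,0,0,0],"z": [0,0,0,0,0],"rx": [0,0,0,0,0],"ry": [0,0,0,0,0],"rz": [0,0,0,0,0]})

```text
clock: 10.6
eef_pos: [534.4, 355.7, 111.6]
eef_rot: [-3.142, -0.0, 1.571]
wrist_force: [-3.3, -0.3, 4.9]
finger_gap: 19.9
finger_force: 30.0
```

nudge_tcp(motion={"x": [0,0,0,0,0],"y": [0,0,0,0,0],"z": [-15,-40,-75,-115,-135],"rx": [0,0,0,0,0],"ry": [0,0,0,0,0],"rz": [0,0,0,0,0]})

```text
clock: 11.1
eef_pos: [535.3, 355.8, 251.0]
eef_rot: [3.137, -0.002, 1.571]
wrist_force: [-0.3, 0.1, -1.4]
finger_gap: 19.7
finger_force: 30.0
```

nudge_tcp(motion={"x": [-45,-95,-145,-195,-240],"y": [2,5,8,11,14],"z": [0,0,0,0,0],"rx": [0,0,0,0,0],"ry": [0,0,0,0,0],"rz": [0,0,0,0,0]}, only="pos|wrist")

```text
eef_pos: [548.4, 113.3, 247.3]
wrist_force: [0.3, 1.0, -1.5]
```

nudge_tcp(motion={"x": [-10,-10,-10],"y": [0,0,0],"z": [0,0,0],"rx": [0,0,0],"ry": [0,0,0],"rz": [0,0,0]})

```text
clock: 11.9
eef_pos: [548.6, 106.4, 246.7]
eef_rot: [3.141, -0.0, 1.571]
wrist_force: [-0.0, 0.6, -0.8]
finger_gap: 18.9
finger_force: 30.0
```

Run:
```python
from h import *
s=manip.read_state();print(s['eef_pos'],s['finger_force'])
for n in("wrist","scene","side"):
    p,d,K,M=cam(n);W=cloud(d,K,M);cv2.imwrite(f"pics/{n}4.png",p[:,:,::-1]);np.savez(f"pics/{n}4.npz",p=p,d=d,K=K,M=M)
    m=(abs(W[...,0]-548)<25)&(abs(W[...,1]-104)<25)&(W[...,2]>150)&(W[...,2]<262)
    for a in range(150,262,14):
        q=m&(W[...,2]>=a)&(W[...,2]<a+14)
        if q.sum(): print(n,a,q.sum(),np.median(W[q],0).round(1),W[q].min(0).round(),W[q].max(0).round())
    if n=="wrist":
        hs=cv2.cvtColor(p,cv2.COLOR_RGB2HSV);mm=(hs[...,0]>12)&(hs[...,0]<32)&(hs[...,1]>140)&(W[...,2]>95)&(W[...,2]<112)&(abs(W[...,0]-550)<20)&(abs(W[...,1]-90)<20);print('ring',mm.sum())
```

```text
[548.55894767 106.44227866 246.71445391] 29.999595880508423
wrist 150 2 [547.1 107.2 162.6] [545. 107. 162.] [550. 108. 163.]
wrist 164 38 [547.7 107.5 171. ] [544. 105. 164.] [553. 108. 177.]
wrist 178 44 [548.6 107.6 185.2] [544. 105. 178.] [552. 109. 192.]
wrist 192 49 [548.6 107.8 199.8] [544. 104. 192.] [553. 109. 206.]
wrist 206 56 [548.6 107.9 213.4] [544. 105. 206.] [553. 109. 220.]
wrist 220 72 [547.9 108.1 227.2] [544. 105. 220.] [553. 109. 234.]
wrist 234 84 [548.7 108.1 241. ] [544. 105. 234.] [553. 109. 248.]
wrist 248 94 [548.7 108.3 255.6] [544. 105. 248.] [554. 109. 262.]
ring 70
scene 150 6 [548.3 106.5 158.5] [547. 101. 155.] [552. 108. 163.]
scene 164 24 [551.  107.1 170.4] [546. 102. 164.] [553. 111. 178.]
scene 178 20 [550.8 1
[... 207 characters left out ...]
26.6] [547. 102. 221.] [553. 111. 234.]
scene 234 26 [551.8 109.  241.2] [544. 104. 235.] [554. 111. 248.]
scene 248 26 [552.3 107.3 254.9] [547. 102. 249.] [554. 111. 262.]
side 150 3 [548.6 106.1 160.9] [546. 104. 154.] [549. 107. 162.]
side 164 11 [548.3 107.9 172.9] [545. 104. 165.] [554. 111. 176.]
side 178 14 [549.6 107.9 183.2] [545. 104. 179.] [553. 111. 191.]
side 192 16 [547.5 107.9 199.2] [544. 105. 192.] [553. 110. 205.]
side 206 13 [549.3 107.4 213.6] [545. 104. 208.] [552. 109. 219.]
side 220 14 [547.7 107.5 227.1] [544. 102. 222.] [555. 109. 232.]
side 234 14 [548.7 108.5 240.3] [546. 106. 234.] [554. 111. 247.]
side 248 14 [549.3 108.4 252.6] [546. 103. 248.] [554. 112. 262.]
```

Run:
```python
import cv2,numpy as np
a=cv2.imread("pics/wrist4.png")[100:400,140:420]; b=cv2.imread("pics/scene4.png")[120:270,240:380];c=cv2.imread("pics/side4.png")[120:270,220:360]
f=lambda i,h:cv2.resize(i,(int(i.shape[1]*h/i.shape[0]),h),interpolation=2)
cv2.imwrite("pics/m4.png",np.hstack([f(a,270),f(b,270),f(c,270)]))
```

```text
(no output)
```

View pics/m4.png

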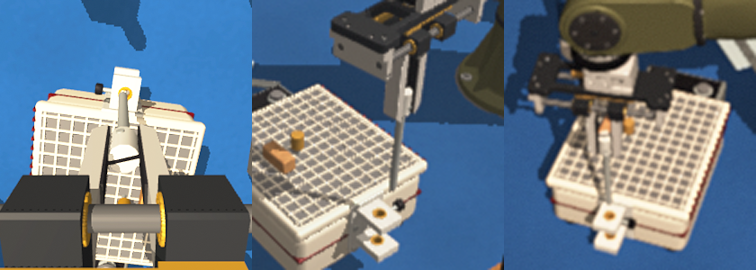

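The combined crop shows the post hanging upright from the gripper, with the rod in front of the lugs. The upper ring is visible at crop-left (125,93). I'll measure the rod axis and the ring in the same wrist image.

Add to h.py:
```python
def rod(W,p,zs,x0,y0):
    out=[]
    for a in zs:
        q=(abs(W[...,0]-x0)<7.5)&(abs(W[...,1]-y0)<12)&(abs(W[...,2]-a)<2.5)
        if q.sum()<6: continue
        P=W[q];xc=(P[:,0].min()+P[:,0].max())/2;c=P[abs(P[:,0]-xc)<2];out.append([xc,np.median(c[:,1])-5,a])
    return np.array(out)
```

Run:
```python
from h import *
z=np.load("pics/wrist4.npz");p,d,K,M=z['p'],z['d'],z['K'],z['M'];W=cloud(d,K,M)
o=rod(W,p,range(166,260,6),548.6,104);print(o.round(1).tolist());
for i in(0,1):
    c=np.polyfit(o[:,2],o[:,i],1);print(np.polyval(c,[155,255]))
hs=cv2.cvtColor(p,cv2.COLOR_RGB2HSV);mm=((hs[...,0]>12)&(hs[...,0]<32)&(hs[...,1]>140)&(W[...,2]>90)&(W[...,2]<112)&(abs(W[...,0]-550)<20)&(abs(W[...,1]-90)<20)).astype(np.uint8)
v,u=np.nonzero(mm);print(u.min(),u.max(),v.min(),v.max())
for k in range(v.min(),v.max()+1):print(k,''.join('.#'[t] for t in mm[k,u.min()-2:u.max()+3]))
P=np.array([ray(a,b,107,K,M)[:2] for a,b in zip(u,v)],np.float32);print(cv2.minEnclosingCircle(P),cv2.minAreaRect(P))
```

```text
[[548.1, 103.2, 166.0], [548.1, 103.0, 172.0], [548.1, 103.2, 178.0], [548.1, 103.2, 184.0], [548.6, 103.2, 190.0], [548.6, 103.2, 196.0], [548.6, 103.3, 202.0], [548.6, 103.3, 208.0], [548.2, 103.3, 214.0], [548.2, 103.6, 220.0], [548.2, 103.5, 226.0], [548.6, 103.6, 232.0], [548.7, 103.6, 238.0], [548.6, 103.7, 244.0], [548.7, 103.6, 250.0], [549.0, 103.8, 256.0]]
[548.09184824 548.74465014]
[102.97823708 103.72422435]
271 286 197 210
197 .......######.......
198 .....##########.....
199 ....############....
200 ...###........###...
201 ...##..........##...
202 ...##..........###..
203 ..##...........###..
204 ...............###..
205 ..............####..
206 .............####...
207 .............####...
208 .............####...
209 .............##.....
210 .............#......
((550.4013671875, 90.02241516113281), 9.132781028747559) ((551.8031005859375, 92.13558959960938), (12.906341552734375, 18.26241683959961), 56.459503173828125)
```

nudge_tcp(motion={"x": [-10,-13,-13,-13,-13],"y": [2,2,2,2,2],"z": [0,0,20,40,42],"rx": [0,0,0,0,0],"ry": [0,0,0,0,0],"rz": [0,0,0,0,0]}, only="pos|wrist")

```text
eef_pos: [549.5, 92.3, 202.1]
wrist_force: [-0.4, 0.0, -1.1]
```

nudge_tcp(motion={"x": [0,0],"y": [0,0],"z": [0,0],"rx": [0,0],"ry": [0,0],"rz": [0,0]}, only="pos|wrist")

```text
eef_pos: [550.9, 92.6, 205.5]
wrist_force: [-0.1, 0.8, -0.7]
```

```bash
python3 - <<'E'
from h import *
s=manip.read_state();print(s['eef_pos'],s['finger_gap'])
for n in("wrist","scene"):
    p,d,K,M=cam(n);W=cloud(d,K,M);np.savez(f"pics/{n}5.npz",p=p,d=d,K=K,M=M)
    if n=="wrist":
        o=rod(W,p,range(126,220,6),550.5,90.2);print(o.round(1).tolist())
        for i in(0,1):print(np.polyval(np.polyfit(o[:,2],o[:,i],1),[112,247]))
    else:
        q=p[210:270,280:350,::-1];cv2.imwrite("pics/s5.png",cv2.resize(q,None,fx=8,fy=8,interpolation=2));print(proj([550.4,90.2,107],K,M)-[280,210],proj([550.4,90.2,112],K,M)-[280,210])
        m=(abs(W[...,0]-550)<15)&(abs(W[...,1]-90)<15)&(W[...,2]>125)&(W[...,2]<200);print(W[m].min(0),W[m].max(0))
E
```

```text
[550.88940846  92.64762229 205.50418297] 19.21953490401288
[[550.5, 89.3, 126.0], [550.5, 89.3, 132.0], [550.6, 89.3, 138.0], [550.5, 89.4, 144.0], [551.0, 89.5, 150.0], [551.0, 89.5, 156.0], [551.0, 89.6, 162.0], [551.0, 89.6, 168.0], [550.6, 89.6, 174.0], [550.6, 89.7, 180.0], [551.0, 89.6, 186.0], [551.0, 89.5, 192.0], [551.0, 89.8, 198.0], [551.0, 89.9, 204.0], [551.0, 90.0, 210.0], [551.3, 90.1, 216.0]]
[550.48913237 551.31423951]
[89.1445989  90.20535235]
[30.05268905 27.99476761] [30.20008745 26.44557672]
[545.09147538  86.42805739 125.02700842] [557.56819642  97.16585654 199.75622007]
```

View pics/s5.png

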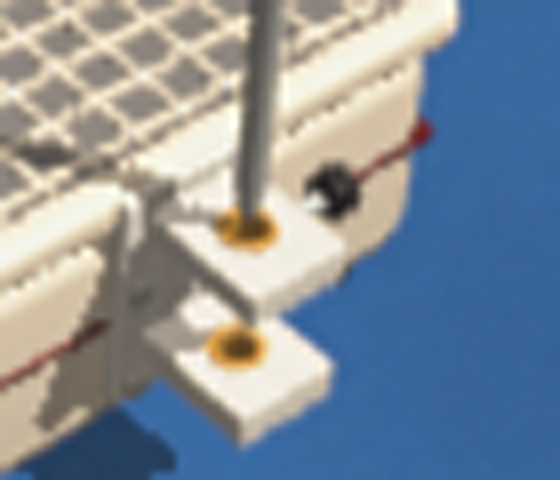

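The rod foot, at crop (248,212), sits right over the upper brass ring at (247,230). After a 1 mm trim in +y I lower to a foot height of about 76 mm.

nudge_tcp(motion={"x": [1,1,1,1,1],"y": [-0.3,-0.3,-0.3,-0.3,-0.3],"z": [0,4,8,12,12],"rx": [0,0,0,0,0],"ry": [0,0,0,0,0],"rz": [0,0,0,0,0]}, only="pos|wrist")

```text
eef_pos: [549.9, 93.6, 191.6]
wrist_force: [0.3, -0.1, -0.3]
```

nudge_tcp(motion={"x": [0,0,0],"y": [0,0,0],"z": [5,10,10],"rx": [0,0,0],"ry": [0,0,0],"rz": [0,0,0]}, only="pos|wrist")

```text
eef_pos: [550.0, 93.6, 181.5]
wrist_force: [0.7, -0.4, -1.7]
```

nudge_tcp(motion={"x": [0,0,0,0],"y": [0,0,0,0],"z": [6,12,12,12],"rx": [0,0,0,0],"ry": [0,0,0,0],"rz": [0,0,0,0]})

```text
clock: 14.05
eef_pos: [550.1, 93.6, 170.2]
eef_rot: [-3.141, 0.0, 1.571]
wrist_force: [0.6, -0.8, -1.2]
finger_gap: 19.2
finger_force: 30.0
```

The forces stay near zero with the foot at about 78 mm, inside the upper bushing. On through the lower one.

nudge_tcp(motion={"x": [0,0,0,0,0],"y": [0,0,0,0,0],"z": [6,12,17,22,22],"rx": [0,0,0,0,0],"ry": [0,0,0,0,0],"rz": [0,0,0,0,0]}, only="pos|wrist")

```text
eef_pos: [549.9, 93.6, 147.5]
wrist_force: [1.1, -0.5, -0.8]
```

nudge_tcp(motion={"x": [0,0,0],"y": [0,0,0],"z": [5,10,10],"rx": [0,0,0],"ry": [0,0,0],"rz": [0,0,0]}, only="pos|wrist")

```text
eef_pos: [549.9, 93.6, 137.6]
wrist_force: [0.7, -0.0, -1.5]
```

nudge_tcp(motion={"x": [0,0,0,0,0],"y": [0,0,0,0,0],"z": [7,14,20,20,20],"rx": [0,0,0,0,0],"ry": [0,0,0,0,0],"rz": [0,0,0,0,0]})

```text
clock: 15.35
eef_pos: [550.1, 93.6, 118.2]
eef_rot: [-3.141, 0.0, 1.571]
wrist_force: [0.7, -0.3, -1.4]
finger_gap: 19.1
finger_force: 30.0
```

nudge_tcp(motion={"x": [0,0,0],"y": [0,0,0],"z": [0,0,0],"rx": [0,0,0],"ry": [0,0,0],"rz": [0,0,0]}, only="wrist|force")

```text
wrist_force: [-0.3, -0.7, 0.3]
finger_force: 30.0
```

Run:
```python
from h import *
p,d,K,M=cam("wrist");W=cloud(d,K,M)
o=rod(W,p,range(112,146,5),550.4,90.2);print(o.round(1).tolist())
m=(abs(W[...,0]-550)<8)&(abs(W[...,1]-91)<8)&(W[...,2]>160)&(W[...,2]<190);print('headtop',m.sum(),np.percentile(W[m][:,2],[50,90]))
m=(abs(W[...,0]-451)<8)&(abs(W[...,1]+200)<8);print('start',m.sum())
p,d,K,M=cam("scene");q=p[195:285,270:360,::-1];cv2.imwrite("pics/s6.png",cv2.resize(q,None,fx=6,fy=6,interpolation=2))
```

```text
[[551.4, 90.7, 112.0], [550.3, 90.9, 117.0], [550.3, 90.9, 122.0], [550.6, 90.8, 127.0], [550.6, 90.9, 132.0]]
headtop 802 [176.75612985 177.5727692 ]
start 0
```

View pics/s6.png

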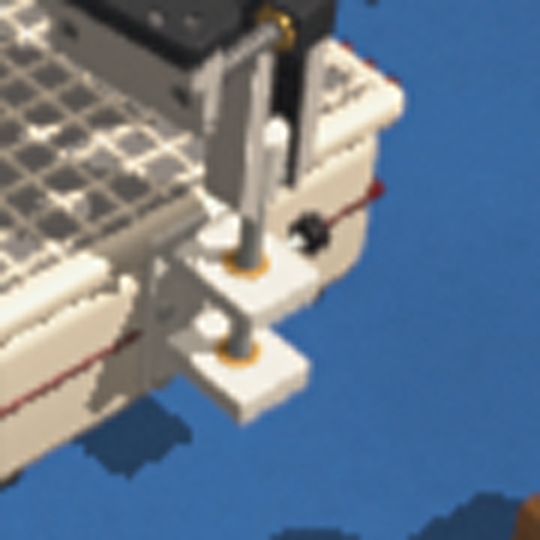

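The rod passes through the upper ring at (247,265) and the lower ring at (238,350). The head top at 177 mm puts the foot at about 27 mm, and the post is upright and gripped at 30 N. Handing in.

```bash
python3 -c "
from cell import manip
print(manip.sign_off())"
```

```text
the job is handed in; nothing more can be done
None
```

The job is handed in: start and then stop were pressed to the bottom, and the arm is holding the post upright through both bushings at 30 N, its foot about 27 mm above the bench; the judge's verdict was not shown.

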